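# Snap the sample cell covers shut

### The job

Three heated sample cells stand open on the lab bench. Press the two rectangular covers, the broad one and the narrow one, down until each snaps and stays shut; the cell with the round cover is still drying, so leave that one standing open, and do not knock over or shove the brown glass bottle.

Things in the scene. Friction and masses are not known exactly. Their poses are not given: they have to be found in the camera images.
- broad_pad (a point): Thumb pad (dark 26 mm disc) on the outer face of the broad cover: white, 100 mm wide, 110 mm from far-side hinge to lip, 14 mm thick, open 30 to 47 deg. Axes move with the cover: x from lip to hinge, y along the hinge, z out of the outer face (its tilt = opening angle). Hinge line: 70 mm along +x and 7 mm along -z from here, 92 mm above bench. Shut: this point is 99 mm above bench, z vertical.
- narrow_pad (a point): Thumb pad of the narrow cover: white, only 40 mm wide; pad, length, hinge, axes and opening as on the broad one. Both: a light spring lifts the cover; in the last 6 deg a spring ball at the lip resists (about 8 N at the pad), then snaps over and holds it flush on a hard stop, within 2 deg of level; let go earlier and it springs open. Press the pad along its arc.
- round_pad (a point): Thumb pad of the round cover, to be left open: white disc 96 mm across with a tab to its hinge; pad, hinge, axes, opening and catch as on the broad one. Each cover tops its own grey cell, 160 mm deep, 130 wide, 85 high, fixed to the bench. A 30 mm wide catch block stands in front of each lip, flush with the shut cover. Cells stand in a row in any order, ~0.23 m apart, turned up to 11 deg.
- bottle_mid (a point): Brown glass bottle, loose, 52 mm in diameter, 100 mm tall, upright on the bench beyond the cells; the point is its centre, 50 mm up, z along its axis. Not to be disturbed.
There are look-alikes about, which are no part of the job. Leave any blue or red look-alike of the part that bears bottle_mid alone.

How it is judged:
At the end, for the whole second after the job is handed in: The broad and the narrow cover are held shut by their catches (within 5 degrees of level), the round cover stands open by more than 20 degrees, and the bottle stands upright (within 11 degrees) within 30 mm of where it was (angle between each of broad_pad, narrow_pad's own z axis and vertical below 0.09 rad and angle between round_pad's own z axis and vertical above 0.35 rad and distance of bottle_mid from where it was at the start of the episode below 0.03 m and angle between bottle_mid's own z axis and vertical below 0.2 rad); the robot touches nothing.
It fails at once if the round cover is pushed down to less than 15 degrees open (angle between round_pad's own z axis and vertical below 0.26 rad).
It fails at once if the bottle is tipped by more than 30 degrees (angle between bottle_mid's own z axis and vertical above 0.52 rad).
It also fails if it takes over 38 s, if anything falls off the work surface, if the arm or the gripper's body presses on something with over 40 N, if the wrist force passes 120 N, or if a joint passes its speed limit or range.

### The arm

A 6-joint arm with a two-finger parallel gripper is mounted at the origin on the work surface. World frame = base frame: x ahead of the robot, y to its left, z up, the work surface at z = 0. Lengths are in m, angles in rad, forces in N, time in s.
With the tool pointing down it reaches from about 0.35 to 0.925 m from the base axis. Payload 6.4 kg.
Tool frame: the origin (TCP) lies between the finger pads; the fingertips stand env.tips_ahead ahead of it and the grasp point (between the pads) is the TCP (env.tips_ahead is the distance from the TCP to the fingertips, in m); z points along the fingers, y is the line along which they close (so a half turn about z gives the same grasp; the last joint's range is limited). The gripper opens to 94 mm and grips with 3 to 60 N. Pads are 16 mm wide; open, the fingers measure 119 mm over their backs; the gripper's body (75 mm by 177 mm) begins 78 mm behind the grasp point.
Start: joints at [1.025, 0.245, 1.558, -0, 1.339, -0.174], TCP at [0.236, 0.606, 0.224] pointing down, gripper open.
Joint ranges: [-3.13, 3.13], [-1.02, 2.26], [0.13, 2.54], [-0.95, 4.09], [0.21, 2.88], [-2.74, 2.74]. Speed limits (rad/s): [2.57, 2.57, 3.14, 3.14, 3.14, 3.14].

### API

Orientations are given as a unit quaternion [x, y, z, w].
In Python, from rig import env gives the robot as it stands.
- The arm moves only by the tool play_rows, never from a script. Its argument "commands" is a list of rows, each a list of 3 entries, a list of its own where there are three numbers: the gripper command: -1 is shut, 1 is fully open, values between are in proportion, then the shift along the world's x, y, z in units of 0.025 m (1.0 is 0.025 m), then the turn, a rotation vector about the world's x, y, z in units of 45 degrees (1.0 is 45 degrees). A call has 1 to 5 rows; each row shifts and turns the commanded pose from where the row before left it; what a row does not reach is not made up. A row lasts 1/12 s, in which the tool goes at most 41.7 mm and 7.16 degrees, less where a joint would pass 70% of its speed; a pose out of reach is approached as far as the arm can. A call with a number of a shift or a turn outside -1 to 1 is refused whole. A call with a gripper value outside its range is refused whole. The fingers move at their own pace and stop on an object; "grip_force" is the grip in N (left out, the last holds). Time passes only in rows, so rows that do not move let the fingers close. It gives the time, the measured TCP pose, the force, the opening and the grip force at its end, in the units of the state.
- env.read_state(): the state, without advancing time (a new reading comes with each control period).
- env.get_image(name): name is "scene" or "top" or "wrist"; returns a dict with "frame" (384x512x3 uint8, blue, green, red), "depth" (384x512 float32, m along the optical axis (not along the pixel's ray), 0 where there is no reading), "camera_matrix" (3x3 intrinsics, pixels), "rvec" (rotation vector, rad) and "tvec" (3), from world to camera coordinates, as OpenCV has them; the wrist camera has in their place "T_tool_cam" (4x4, takes a point from camera to tool coordinates, whose origin is the TCP and whose axes are the flange's). Camera axes: x right, y down, z forward; pixel columns grow to the right and rows downward; lengths in m; the calibration is good to about 2 mm. A picture is of the moment at which its call begins: read the wrist's pose just before it.
- env.hand_in(): hands the job in; it is judged then, once.
The state is a dict: "clock": time; "joint_pos": joint angles; "qvel": joint speeds; "tau": joint torques, N m; "tcp_pos": TCP position; "ee_rot": TCP orientation; "wrist_force": force on the tool from outside, world axes, zero at the start; "wrist_torque": the same for the moment, N m; "grip_width": finger opening in m; "grasp_force": force on a finger pad.
Only numpy, scipy, OpenCV 4.12 (cv2) and the standard library are available. Lean on these libraries where they do the work, as an engineer would, in place of code of your own. Each camera call takes 0.05 s, during which the arm holds its last target. There are 200 camera calls.

## Working session

There is one attempt and no reset: what is moved stays moved. The work goes in short steps, Python scripts to look and compute and a tool call to move; the robot and the scene stay as the last step left them, time stands still between calls to the robot, and variables do not carry over. Pictures are saved under pics/ and viewed, at most 10 in all, crops included, and the job is handed in when it is done.

Besides the shell and the picture viewer there is one more tool, called after "Call:" by a JSON object that holds its "fn" and its "kwargs", one argument or row to a line. play_rows: Moves the arm, as the interface text tells. Shifts and turns lie within -1 to 1; 1 stands for 0.025 m of shift or 45 degrees of turn. Its arguments: {"type":"object","properties":{"commands":{"type":"array","items":{"type":"array"}},"grip_force":{"type":"number"}},"required":["commands"]}

```bash
mkdir -p pics; ls; python3 - <<'E'
from rig import env
import cv2, numpy as np
print(env.read_state(), env.tips_ahead)
for n in ("scene","top"):
    im=env.get_image(n); cv2.imwrite(f"pics/{n}0.png",im["frame"])
    np.savez(f"{n}0.npz",**im)
    R=cv2.Rodrigues(np.array(im["rvec"]))[0]; print(n,-R.T@np.array(im["tvec"]).ravel(), im["camera_matrix"].tolist(),R[2])
E
```

```text
pics
{'clock': 0.0, 'joint_pos': array([ 1.02488767e+00,  2.45771590e-01,  1.55901566e+00, -1.85218300e-05,
        1.33870503e+00, -1.74080838e-01]), 'qvel': array([-0.00197978, -0.00019851, -0.00069881, -0.00036373,  0.00203991,
       -0.00026818]), 'tau': array([ 5.02448056e-04, -4.15824580e+01, -3.14600480e+01,  6.85128453e-02,
        3.32651404e-02, -1.21452917e-04]), 'tcp_pos': array([0.23584359, 0.60509148, 0.22337163]), 'ee_rot': array([ 1.84842586e-01,  9.82767682e-01, -8.92100946e-04, -3.26156261e-04]), 'wrist_force': array([ 0.09603787,  1.180583  , -0.05053439]), 'wrist_torque': array([ 0.04841883,  0.0583493 , -0.01383429]), 'grasp_force': 0.0, 'grip_width': 0.09390420511994364} 0.019
scene [ 1.14490334 -0.62449006  0.92339026] [[467.8260911277117, 0.0, 264.3768657010672], [0.0, 467.8260911277117, 186.05434865037245], [0.0, 0.0, 1.0]] [-0.43711746  0.54724365 -0.71375957]
top [ 0.51040503 -0.01136985  0.96761273] [[396.68197053983425, 0.0, 253.83263041011458], [0.0, 396.68197053983425, 191.77039170322186], [0.0, 0.0, 1.0]] [ 0.1366048   0.0059807  -0.99060757]
```

View pics/scene0.png

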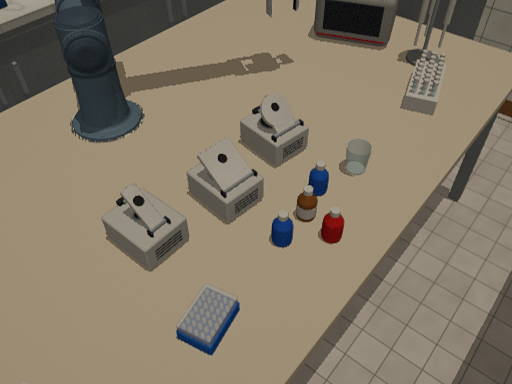

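View pics/top0.png

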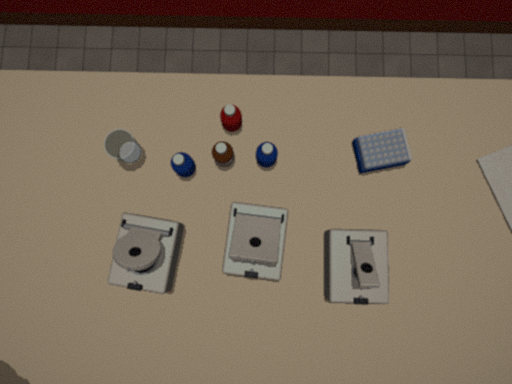

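The scene view shows the round (left, ~(275,107)), broad (middle, ~(222,158)) and narrow (~(139,201)) covers. In the top view the pads are at (135,252), (255,242) and (366,268), and the brown bottle is at (222,152). Next I measure the pads and cover planes.

```bash
cat > meas.py <<'E'
import cv2, numpy as np
def cloud(im):
    K=im["camera_matrix"];d=im["depth"];R=cv2.Rodrigues(np.array(im["rvec"]))[0];t=np.array(im["tvec"]).ravel()
    v,u=np.mgrid[:384,:512]
    P=np.stack([(u-K[0,2])/K[0,0]*d,(v-K[1,2])/K[1,1]*d,d],-1)
    return (P-t)@R
E
python3 - <<'E'
import numpy as np,cv2
from meas import cloud
for cam,seeds in (("top",dict(round=(135,252),broad=(255,242),narrow=(366,268))),("scene",dict(round=(275,107),broad=(222,158),narrow=(139,201)))):
    im=np.load(cam+"0.npz"); W=cloud(im); g=im["frame"].max(2).astype(int)
    for n,(u,v) in seeds.items():
        w=10; sl=np.s_[v-w:v+w+1,u-w:u+w+1]
        m=(g[sl]<60).astype(np.uint8)
        k,l,st,c=cv2.connectedComponentsWithStats(m)
        j=1+np.argmin(np.hypot(*(c[1:]-w).T)); pm=l==j
        Pm=W[sl][pm]; pad=Pm.mean(0)
        # cover plane: points near pad, above cell
        D=np.linalg.norm(W-pad,axis=2); r=.05 if n!="narrow" else .035
        Q=W[(D<r)&(W[...,2]>.1)]
        for _ in range(8):
            c0=Q.mean(0) if _==0 else c0
            U,S,V=np.linalg.svd(Q-Q.mean(0)); nr=V[2]*np.sign(V[2][2]); c0=Q.mean(0)
            A=W[(D<r)&(W[...,2]>.09)]; Q=A[abs((A-c0)@nr)<(.004 if _>2 else .008)]
        yaw=np.degrees(np.arctan2(-nr[1],-nr[0])) 
        print(cam,n,"px",c[j]+[u-w,v-w],st[j,4],"pad",pad.round(4),"n",nr.round(3),"tilt",np.degrees(np.arccos(nr[2])).round(1),"yaw",yaw.round(1),len(Q))
    if cam=="top":
        for n,(u,v) in dict(bottle=(222,150),blueL=(180,160),blueR=(267,150),red=(231,112)).items(): print(n,W[v-2:v+3,u-2:u+3].reshape(-1,3).mean(0).round(3))
        # catch blocks and hinge lugs (dark): 
        for n,(u,v) in dict(cr=(135,286),cb=(251,274),cn=(361,300),hr1=(124,223),hr2=(168,231),hb1=(235,211),hb2=(283,216),hn1=(349,240),hn2=(372,240)).items(): print(n,W[v,u].round(3))
E
```

```text
top round px [134.62962963 251.37037037] 81 pad [0.4955 0.2351 0.147 ] n [ 0.657 -0.101  0.748] tilt 41.6 yaw 171.3 1246
top broad px [254.89873418 241.84810127] 79 pad [ 0.5198 -0.0107  0.1508] n [ 0.558 -0.061  0.828] tilt 34.1 yaw 173.7 1331
top narrow px [366.3258427  267.50561798] 89 pad [ 0.4726 -0.2394  0.1427] n [0.611 0.002 0.792] tilt 37.7 yaw -179.9 524
bottle [0.723 0.067 0.1  ]
blueL [0.698 0.16  0.102]
blueR [ 0.725 -0.034  0.102]
red [0.8   0.047 0.135]
cr [0.421 0.244 0.1  ]
cb [ 0.452 -0.004  0.1  ]
cn [ 0.403 -0.239  0.101]
hr1 [0.556 0.278 0.095]
hr2 [0.54  0.18  0.098]
hb1 [0.587 0.034 0.101]
hb2 [ 0.578 -0.071  0.098]
hn1 [ 0.529 -0.215  0.1  ]
hn2 [ 0.53  -0.264  0.102]
scene round px [274.60869565 106.41304348] 46 pad [0.4938 0.2342 0.1443] n [ 0.66  -0.098  0.745] tilt 41.9 yaw 171.6 637
scene broad px [221.98360656 157.86885246] 61 pad [ 0.5193 -0.0119  0.1374] n [ 0.562 -0.065  0.824] tilt 34.5 yaw 173.4 990
scene narrow px [138.12941176 200.47058824] 85 pad [ 0.4716 -0.2409  0.1403] n [ 0.619 -0.001  0.786] tilt 38.2 yaw 179.9 480
```

Call:
{"fn": "play_rows", "kwargs": {
  "commands": [
    [-1, [0.2, -0.5, 0.8], [0, 0, 0.1]],
    [-1, [0.4, -1, 0.7], [0, 0, 0.1]],
    [-1, [0.5, -1, 0], [0, 0, 0.1]],
    [-1, [0.5, -1, 0], [0, 0, 0.1]],
    [-1, [0.5, -1, 0], [0, 0, 0]]
  ]
}}

```text
clock: 0.52
tcp_pos: [0.2888, 0.4919, 0.2619]
ee_rot: [0.027, 1.0, -0.0, 0.0]
wrist_force: [0.6, -0.6, 0.1]
grip_width: 0.0643
grasp_force: 0.0
```

Call:
{"fn": "play_rows", "kwargs": {
  "commands": [
    [-1, [0.5, -1, 0], [0, 0, 0]],
    [-1, [0.5, -1, 0], [0, 0, 0]],
    [-1, [0.5, -1, 0], [0, 0, 0]],
    [-1, [0.5, -1, 0], [0, 0, 0]],
    [-1, [0.5, -1, 0], [0, 0, 0]]
  ]
}}

```text
clock: 0.93
tcp_pos: [0.3512, 0.3667, 0.2615]
ee_rot: [0.029, 1.0, -0.0, -0.0]
wrist_force: [0.6, 0.2, -0.4]
grip_width: 0.0309
grasp_force: 0.0
```

Call:
{"fn": "play_rows", "kwargs": {
  "commands": [
    [-1, [0.5, -1, 0], [0, 0, 0]],
    [-1, [0.5, -1, 0], [0, 0, 0]],
    [-1, [0.5, -1, 0], [0, 0, 0]],
    [-1, [0.5, -1, 0], [0, 0, 0]],
    [-1, [0.5, -1, 0], [0, 0, 0]]
  ]
}}

```text
clock: 1.35
tcp_pos: [0.4137, 0.2418, 0.2616]
ee_rot: [0.029, 1.0, -0.0, -0.0]
wrist_force: [0.1, 0.4, -0.9]
grip_width: 0.0007
grasp_force: 0.0
```

Call:
{"fn": "play_rows", "kwargs": {
  "commands": [
    [-1, [0.4, -1, 0], [0, 0, 0]],
    [-1, [0.4, -1, 0], [0, 0, 0]],
    [-1, [0.4, -1, 0], [0, 0, 0]],
    [-1, [0.4, -1, 0], [0, 0, 0]],
    [-1, [0.4, -1, 0], [0, 0, 0]]
  ]
}}

```text
clock: 1.77
tcp_pos: [0.4637, 0.1168, 0.2616]
ee_rot: [0.029, 1.0, -0.0, -0.0]
wrist_force: [0.3, 0.4, 0.3]
grip_width: 0.0004
grasp_force: 0.0
```

Call:
{"fn": "play_rows", "kwargs": {
  "commands": [
    [-1, [0.5, -1, 0], [0, 0, 0]],
    [-1, [0.5, -1, 0], [0, 0, 0]],
    [-1, [0.5, -1, 0], [0, 0, 0]],
    [-1, [0.5, -1, 0], [0, 0, 0]],
    [-1, [0.37, -1, 0], [0, 0, 0]]
  ]
}}

```text
clock: 2.18
tcp_pos: [0.5232, -0.0083, 0.2615]
ee_rot: [0.029, 1.0, 0.0, -0.0]
wrist_force: [-0.2, 0.8, -0.1]
grip_width: 0.0004
grasp_force: 0.0
```

Call:
{"fn": "play_rows", "kwargs": {
  "commands": [
    [-1, [0, -0.15, -1], [0, 0, 0]],
    [-1, [0, 0, -1], [0, 0, 0]],
    [-1, [0, 0, -1], [0, 0, 0]],
    [-1, [0, 0, -0.6], [0, 0, 0]],
    [-1, [0, 0, 0], [0, 0, 0]]
  ]
}}

```text
clock: 2.6
tcp_pos: [0.52, -0.0101, 0.1675]
ee_rot: [0.029, 1.0, 0.001, -0.004]
wrist_force: [-0.2, 0.8, -0.4]
grip_width: 0.0003
grasp_force: 0.0
```

```bash
python3 - <<'E'
from rig import env
import cv2, numpy as np
im=env.get_image("scene"); cv2.imwrite("pics/s1.png",cv2.resize(im["frame"][80:250,80:340],None,fx=3,fy=3)); print(env.read_state()["tcp_pos"])
E
```

```text
[ 0.52141766 -0.01034793  0.1699307 ]
```

View pics/s1.png

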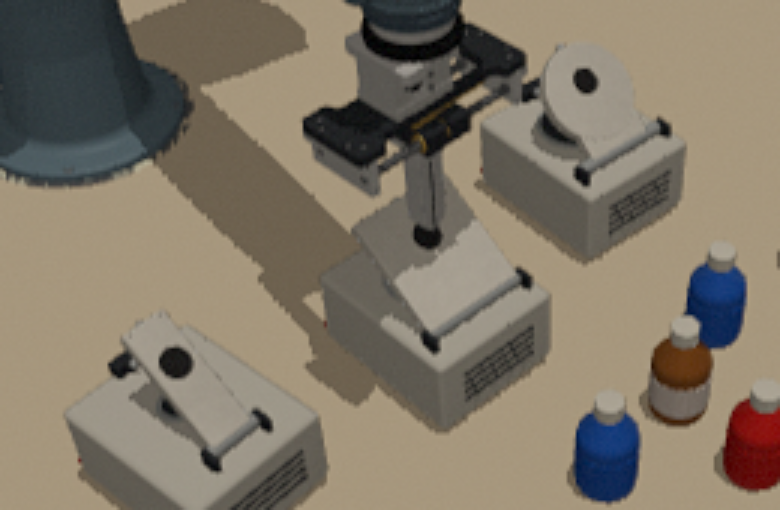

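The closed fingertips, at crop (428,225), sit just above the broad pad at (427,238). I press along the arc from here.

Call:
{"fn": "play_rows", "kwargs": {
  "commands": [
    [-1, [0, 0, -0.4], [0, 0, 0]],
    [-1, [-0.2, 0.02, -0.28], [0, 0, 0]],
    [-1, [-0.17, 0.02, -0.3], [0, 0, 0]],
    [-1, [-0.13, 0.01, -0.32], [0, 0, 0]],
    [-1, [-0.05, 0, -0.16], [0, 0, 0]]
  ]
}}

```text
clock: 3.07
tcp_pos: [0.5083, -0.0092, 0.1345]
ee_rot: [0.029, 1.0, 0.0, -0.0]
wrist_force: [0.8, 0.1, -0.3]
grip_width: 0.0002
grasp_force: 0.5
```

Call:
{"fn": "play_rows", "kwargs": {
  "commands": [
    [-1, [-0.04, 0, -0.17], [0, 0, 0]],
    [-1, [-0.02, 0, -0.16], [0, 0, 0]],
    [-1, [-0.02, 0, -0.16], [0, 0, 0]],
    [-1, [0, 0, -0.1], [0, 0, 0]],
    [-1, [0, 0, 0], [0, 0, 0]]
  ]
}}

```text
clock: 3.48
tcp_pos: [0.507, -0.0093, 0.1203]
ee_rot: [0.029, 1.0, 0.0, -0.0]
wrist_force: [-0.3, 0.5, -0.1]
grip_width: 0.0003
grasp_force: 0.0
```

Call:
{"fn": "play_rows", "kwargs": {
  "commands": [
    [-1, [0, 0, -0.06], [0, 0, 0]],
    [-1, [0, 0, -0.06], [0, 0, 0]],
    [-1, [0, 0, 0], [0, 0, 0]]
  ]
}}

```text
clock: 3.73
tcp_pos: [0.5074, -0.0095, 0.1182]
ee_rot: [0.029, 1.0, -0.0, 0.0]
wrist_force: [-1.3, 1.0, 4.1]
grip_width: 0.0005
grasp_force: 1.8
```

```bash
python3 - <<'E'
from rig import env
import cv2, numpy as np
im=env.get_image("scene"); cv2.imwrite("pics/s2.png",cv2.resize(im["frame"][80:250,80:340],None,fx=3,fy=3)); s=env.read_state();print(s["tcp_pos"],s["wrist_force"],s["wrist_torque"],s["tau"])
E
```

```text
[ 0.50735591 -0.00947784  0.11816334] [-1.57311562  0.26997026  4.70539448] [0.10435222 0.38005719 0.01983125] [-1.52536458e-01 -2.76829845e+01 -2.70281696e+01  8.72424454e-03
 -4.58663972e-01 -1.55850207e-04]
```

View pics/s2.png

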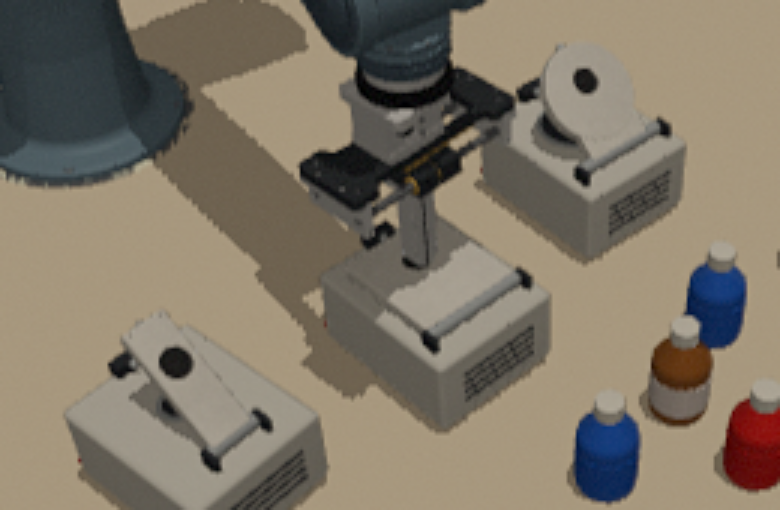

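The broad cover is now nearly flat under the fingertips at about 4.7 N. I keep going in small steps until the catch snaps and the hard stop is felt.

Call:
{"fn": "play_rows", "kwargs": {
  "commands": [
    [-1, [0, 0, -0.05], [0, 0, 0]],
    [-1, [0, 0, -0.03], [0, 0, 0]],
    [-1, [0, 0, 0], [0, 0, 0]]
  ]
}}

```text
clock: 4.03
tcp_pos: [0.5075, -0.0095, 0.1178]
ee_rot: [0.029, 1.0, -0.0, -0.0]
wrist_force: [-7.8, 1.4, 15.0]
grip_width: 0.0005
grasp_force: 7.6
```

Call:
{"fn": "play_rows", "kwargs": {
  "commands": [
    [-1, [0, 0, -0.04], [0, 0, 0]],
    [-1, [0, 0, -0.03], [0, 0, 0]],
    [-1, [0, 0, 0], [0, 0, 0]]
  ]
}}

```text
clock: 4.28
tcp_pos: [0.5076, -0.0095, 0.1174]
ee_rot: [0.029, 1.0, -0.0, -0.001]
wrist_force: [-12.3, 3.0, 24.4]
grip_width: 0.0004
grasp_force: 12.4
```

24 N against an unmoving surface means it is on the hard stop, so I lift off and check.

Call:
{"fn": "play_rows", "kwargs": {
  "commands": [
    [-1, [0, 0, 0.3], [0, 0, 0]],
    [-1, [0, 0, 1], [0, 0, 0]],
    [-1, [0, 0, 1], [0, 0, 0]],
    [-1, [0, 0, 1], [0, 0, 0]],
    [-1, [0, 0, 1], [0, 0, 0]]
  ]
}}

```text
clock: 4.7
tcp_pos: [0.507, -0.0094, 0.2222]
ee_rot: [0.029, 1.0, 0.0, -0.0]
wrist_force: [0.4, -1.2, -0.3]
grip_width: 0.0005
grasp_force: 0.0
```

Call:
{"fn": "play_rows", "kwargs": {
  "commands": [
    [-1, [0, -1, 1], [0, 0, 0]],
    [-1, [0, -1, 0.3], [0, 0, 0]],
    [-1, [-0.1, -1, 0], [0, 0, 0]],
    [-1, [-0.2, -1, 0], [0, 0, 0]],
    [-1, [-0.2, -1, 0], [0, 0, 0]]
  ]
}}

```text
clock: 5.12
tcp_pos: [0.4945, -0.1356, 0.2539]
ee_rot: [0.029, 1.0, -0.0, 0.0]
wrist_force: [0.2, 0.3, -0.0]
grip_width: 0.0005
grasp_force: 0.0
```

```bash
python3 - <<'E'
from rig import env
import cv2, numpy as np
from meas import cloud
im=env.get_image("scene"); cv2.imwrite("pics/s3.png",cv2.resize(im["frame"][80:250,80:340],None,fx=3,fy=3)); s=env.read_state();print(s["tcp_pos"],s["wrist_force"])
W=cloud(im); c=np.array([.503,-.010]); Q=W[(np.hypot(W[...,0]-.52,W[...,1]+.01)<.03)&(W[...,2]<.16)&(W[...,2]>.08)]
V=np.linalg.svd(Q-Q.mean(0))[2][2]; print(len(Q),Q.mean(0),np.degrees(np.arccos(abs(V[2]))))
E
```

```text
[ 0.493889   -0.13901981  0.25377674] [ 0.2618592  -2.59726724  0.17831581]
300 [ 0.52042992 -0.01020575  0.09839851] 0.9589635369808346
```

View pics/s3.png

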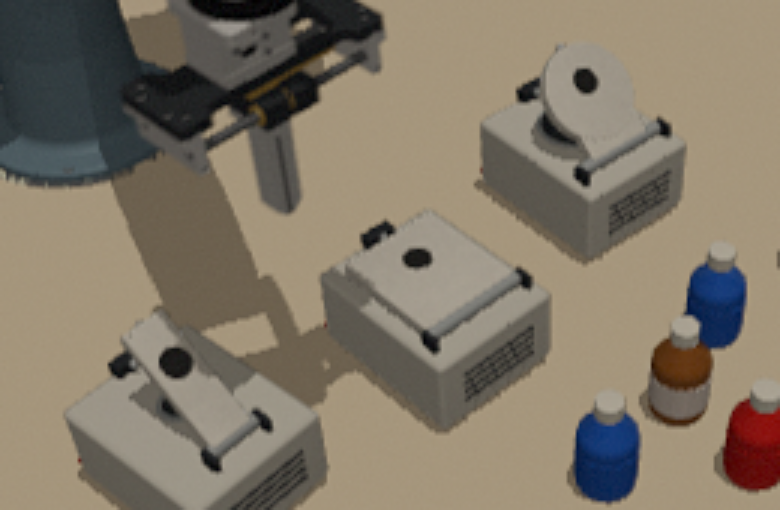

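The broad cover reads 1° and 98.4 mm with the arm away, so it is latched. The round cover and the bottle are unchanged. Next is the narrow one.

Call:
{"fn": "play_rows", "kwargs": {
  "commands": [
    [-1, [-0.2, -1, 0], [0, 0, 0.04]],
    [-1, [-0.2, -1, 0], [0, 0, 0.04]],
    [-1, [-0.2, -1, 0], [0, 0, 0]],
    [-1, [-0.16, -1, 0], [0, 0, 0]],
    [-1, [0, 0, 0], [0, 0, 0]]
  ]
}}

```text
clock: 5.58
tcp_pos: [0.475, -0.2376, 0.2536]
ee_rot: [-0.001, 1.0, -0.001, -0.0]
wrist_force: [-0.1, 0.3, -0.3]
grip_width: 0.0006
grasp_force: 0.0
```

Call:
{"fn": "play_rows", "kwargs": {
  "commands": [
    [-1, [0, 0, -1], [0, 0, 0]],
    [-1, [0, 0, -1], [0, 0, 0]],
    [-1, [0, 0, -1], [0, 0, 0]],
    [-1, [0, 0, -0.25], [0, 0, 0]],
    [-1, [0, 0, 0], [0, 0, 0]]
  ]
}}

```text
clock: 6.0
tcp_pos: [0.4746, -0.2329, 0.1704]
ee_rot: [-0.003, 1.0, 0.002, -0.002]
wrist_force: [-0.0, 0.3, 0.5]
grip_width: 0.0005
grasp_force: 0.0
```

```bash
python3 - <<'E'
from rig import env
import cv2, numpy as np
im=env.get_image("scene"); cv2.imwrite("pics/s4.png",cv2.resize(im["frame"][130:280,60:260],None,fx=4,fy=4)); print(env.read_state()["tcp_pos"])
E
```

```text
[ 0.47556965 -0.23374845  0.17236734]
```

View pics/s4.png

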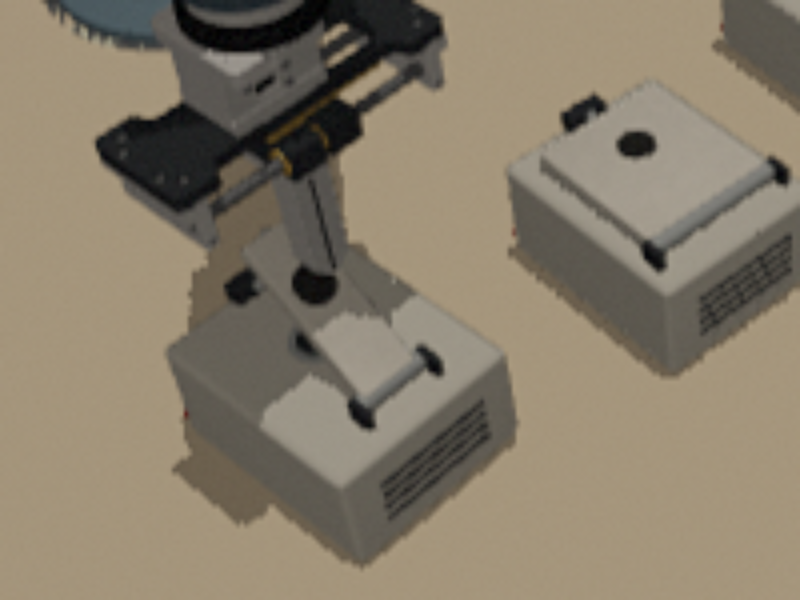

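The fingertips, at about (315,265), are over the narrow pad at (316,285) but 6 mm to the +y side. I correct that and press.

Call:
{"fn": "play_rows", "kwargs": {
  "commands": [
    [-1, [0, -0.25, 0], [0, 0, 0]],
    [-1, [0, 0, -0.42], [0, 0, 0]],
    [-1, [-0.17, 0, -0.21], [0, 0, 0]],
    [-1, [-0.17, 0, -0.22], [0, 0, 0]],
    [-1, [-0.17, 0, -0.3], [0, 0, 0]]
  ]
}}

```text
clock: 6.47
tcp_pos: [0.4629, -0.2409, 0.144]
ee_rot: [-0.003, 1.0, -0.0, 0.001]
wrist_force: [2.0, -0.6, 0.6]
grip_width: 0.0005
grasp_force: 0.4
```

Call:
{"fn": "play_rows", "kwargs": {
  "commands": [
    [-1, [-0.13, 0, -0.32], [0, 0, 0]],
    [-1, [-0.05, 0, -0.16], [0, 0, 0]],
    [-1, [-0.04, 0, -0.17], [0, 0, 0]],
    [-1, [-0.02, 0, -0.15], [0, 0, 0]],
    [-1, [0, 0, 0], [0, 0, 0]]
  ]
}}

```text
clock: 6.88
tcp_pos: [0.4565, -0.2405, 0.1235]
ee_rot: [-0.003, 1.0, 0.0, -0.001]
wrist_force: [0.5, -0.7, 0.2]
grip_width: 0.0003
grasp_force: 0.0
```

Tip is at 104.5 mm, so 6 mm remain.

Call:
{"fn": "play_rows", "kwargs": {
  "commands": [
    [-1, [-0.02, 0, -0.1], [0, 0, 0]],
    [-1, [0, 0, -0.1], [0, 0, 0]],
    [-1, [0, 0, -0.06], [0, 0, 0]],
    [-1, [0, 0, 0], [0, 0, 0]]
  ]
}}

```text
clock: 7.22
tcp_pos: [0.4564, -0.2408, 0.1181]
ee_rot: [-0.003, 1.0, 0.0, -0.0]
wrist_force: [-2.7, 1.4, 6.6]
grip_width: 0.0005
grasp_force: 3.3
```

Call:
{"fn": "play_rows", "kwargs": {
  "commands": [
    [-1, [0, 0, -0.04], [0, 0, 0]],
    [-1, [0, 0, -0.03], [0, 0, 0]],
    [-1, [0, 0, 0], [0, 0, 0]]
  ]
}}

```text
clock: 7.47
tcp_pos: [0.4565, -0.2409, 0.1177]
ee_rot: [-0.003, 1.0, 0.0, -0.001]
wrist_force: [-7.3, 3.7, 16.1]
grip_width: 0.0001
grasp_force: 7.9
```

Call:
{"fn": "play_rows", "kwargs": {
  "commands": [
    [-1, [0, 0, -0.04], [0, 0, 0]],
    [-1, [0, 0, -0.03], [0, 0, 0]],
    [-1, [0, 0, 0], [0, 0, 0]]
  ]
}}

```text
clock: 7.72
tcp_pos: [0.4565, -0.241, 0.1173]
ee_rot: [-0.003, 1.0, 0.0, -0.001]
wrist_force: [-10.0, 7.2, 25.4]
grip_width: 0.0004
grasp_force: 12.4
```

Call:
{"fn": "play_rows", "kwargs": {
  "commands": [
    [-1, [0, 0, 0.3], [0, 0, 0]],
    [-1, [0, 0, 1], [0, 0, 0]],
    [-1, [0, 0, 1], [0, 0, 0]],
    [-1, [0, 0, 1], [0, 0, 0]],
    [-1, [0, 0, 1], [0, 0, 0]]
  ]
}}

```text
clock: 8.13
tcp_pos: [0.4562, -0.2404, 0.222]
ee_rot: [-0.003, 1.0, 0.0, -0.0]
wrist_force: [0.2, 0.5, 0.2]
grip_width: 0.0002
grasp_force: 0.0
```

Call:
{"fn": "play_rows", "kwargs": {
  "commands": [
    [-1, [0, -0.5, 1], [0, 0, 0]],
    [-1, [0, -1, 0.3], [0, 0, 0]],
    [-1, [0, -1, 0], [0, 0, 0]],
    [-1, [0, -1, 0], [0, 0, 0]],
    [-1, [0, 0, 0], [0, 0, 0]]
  ]
}}

```text
clock: 8.55
tcp_pos: [0.4561, -0.3314, 0.2536]
ee_rot: [-0.001, 1.0, -0.001, 0.0]
wrist_force: [0.4, 1.0, -0.0]
grip_width: 0.0004
grasp_force: 0.0
```

```bash
python3 - <<'E'
from rig import env
import cv2, numpy as np
from meas import cloud
im=env.get_image("scene"); cv2.imwrite("pics/s5.png",im["frame"]); s=env.read_state();print(s["clock"],s["tcp_pos"],s["wrist_force"])
W=cloud(im)
for n,x,y,r in (("broad",.52,-.01,.03),("narrow",.475,-.24,.018),("round",.494,.234,.03)):
    Q=W[(np.hypot(W[...,0]-x,W[...,1]-y)<r)&(W[...,2]<.17)&(W[...,2]>.08)]
    V=np.linalg.svd(Q-Q.mean(0))[2][2]; print(n,len(Q),Q.mean(0).round(4),np.degrees(np.arccos(abs(V[2]))))
E
```

```text
8.6 [ 0.45608604 -0.32949476  0.25322164] [ 0.05213077 -0.10664318 -0.09036992]
broad 299 [ 0.5202 -0.0108  0.0984] 0.9376385580796622
narrow 146 [ 0.4755 -0.2404  0.0986] 3.268227686210021
round 414 [0.4943 0.232  0.1389] 57.51242365201513
```

View pics/s5.png

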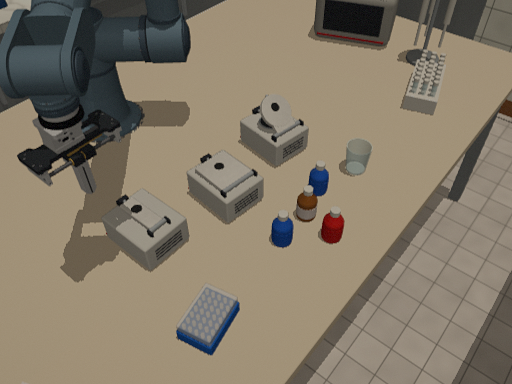

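Both rectangular covers, at (222,170) and (139,214), lie flat with the arm away. The round cover (275,107) is still open and the bottle (307,203) has not moved, so I hand in.

```bash
python3 -c "
from rig import env
print(env.hand_in())"
```

```text
the job is handed in; nothing more can be done
None
```

The broad and narrow covers stayed flat after I lifted off (about 1° and 3° by depth fit), the round cover still stands open, the bottle has not visibly moved, and I handed the job in about 8.6 s into the 38 s limit; the hand-in returned no verdict.

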